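# Set a desk leg three crank turns out from its stop

### The job

Set up the crank-driven desk leg on the bench: wind its red-knobbed crank anticlockwise (seen from above) until it rests gently against the end stop inside the gearbox, without forcing it. Then wind it clockwise exactly three full turns, counted from the stop and without winding on past them, and let go. Leave everything else on the bench where it is.

Things in the scene. Friction and masses are not known exactly. Their poses are not given: they have to be found in the camera images.
- leg: Desk leg lying fixed on the bench: black gearbox 110 x 100 mm, top 82 mm above the bench, white tube 70 mm wide running from it along the leg's +x (tube top 77 mm high, flange end 353 mm from the origin). Does not move. Origin: on the bench, straight below the crank's vertical shaft; z up.
- crank: Dark steel crank arm, 18 mm wide, turning level about the gearbox's vertical shaft; origin on the shaft axis 102 mm above the bench, x towards the knob, z up. Arm top 116 mm high. Turns through many turns against a steady friction of about 0.2 N m (3 N at the knob) and stays where it is left. Clockwise seen from above winds out, anticlockwise winds in, up to an end stop.
- shaft (a point): Point on the crank's vertical shaft axis, 100 mm above the bench. The end stop inside the gearbox cannot be seen and its angle is not marked; the crank starts 0.35 to 1.05 turns out from it. The stop is a rubber buffer: about 0.8 N m in all on the crank (11 N at the knob) presses it in 0.045 rad, 1.5 N m (21 N) 0.08 rad; more than 0.09 rad damages it.
- crank_knob (a point): Point on the axis of the upright red plastic knob, 39 mm above its foot; the knob is 26 mm in diameter and 64 mm tall (117 to 181 mm above the bench), this point is 156 mm above the bench. It stands 70 mm from the shaft axis. The knob is a sleeve that spins freely on its pin, so it can be held at a constant hand orientation all the way round.
- nut_mark (a point): The lead-screw nut hidden inside the tube, out of sight; it travels along the leg's +x by 0.5 mm for each clockwise turn of the crank. Its place at the stop is not marked, and its reading is too coarse to tell a fraction of a turn.
- tape_roll: Bystander: cardboard ring, 100 mm across, 45 mm high; origin at its underside.
- mug: Bystander: blue mug, 80 mm across, 95 mm high; origin at its underside.
- screwdriver: Bystander: screwdriver lying flat; origin at its underside.
- spare_crank: Bystander: a spare crank with a red knob, lying loose on the bench, not mounted; about 90 mm long.
- screw_box: Bystander: carton 120 x 80 x 50 mm; origin at its underside.
- end_cap: Bystander: black plastic tube cap 60 x 50 x 16 mm lying on top of the leg's white tube.

How it is judged:
By the outcome, as a careful person would: the job done as asked, in the order asked, and still so for the second after the job is handed in, with the robot touching nothing.
It also fails if it takes over 72 s, if anything falls off the work surface, if the arm or the gripper's body presses on something with over 40 N, if the wrist force passes 120 N, or if a joint passes its speed limit or range.

### The arm

A 6-joint arm with a two-finger parallel gripper is mounted at the origin on the work surface. World frame = base frame: x ahead of the robot, y to its left, z up, the work surface at z = 0. Lengths are in mm, angles in rad, forces in N, time in s.
With the tool pointing down it reaches from about 350 to 975 mm from the base axis. Payload 7.1 kg.
Tool frame: the origin (TCP) lies midway between the tips of the shut fingers; the grasp point (between the pads) lies 19 mm behind it (ctrl.grip_depth is the distance from the TCP to the grasp point, in mm); z points along the fingers, y is the line along which they close (so a half turn about z gives the same grasp; the last joint's range is limited). The gripper opens to 88 mm and grips with 3 to 60 N. Pads are 20 mm wide; open, the fingers measure 115 mm over their backs; the gripper's body (75 mm by 178 mm) begins 61 mm behind the grasp point.
Start: joints at [-1.354, 0.423, 1.63, -0, 1.089, -0.019], TCP at [146.032, -607.683, 185.175] pointing down, gripper open.
Joint ranges: [-3, 3], [-0.9, 2.11], [0.09, 2.58], [-1.31, 4.45], [0.11, 2.69], [-2.54, 2.54]. Speed limits (rad/s): [2.39, 2.39, 3.01, 3.14, 3.14, 3.14].

### API

Orientations are given as a rotation vector (axis times angle).
In Python, from workcell import ctrl, cams gives the robot as it stands.
- The arm moves only by the tool move_arm, never from a script. Its argument "steps" is a list of rows, each a list of 3 entries, a list of its own where there are three numbers: the shift along the tool's x, y, z in units of 25 mm (1.0 is 25 mm), then the turn about the tool's z in units of 5 degrees (1.0 is 5 degrees), then the closure, from 0 (fully open) to 1 (shut). A call has 1 to 20 rows; each row shifts and turns the commanded pose from where the row before left it, along the tool's axes as they then stand; what a row does not reach is not made up. A row lasts 1/12 s, in which the tool goes at most 41.7 mm and 7.16 degrees, less where a joint would pass 70% of its speed; a pose out of reach is approached as far as the arm can. A call is refused whole if a number of a shift passes 1 or a number of a turn 1, either way. A call with a gripper value outside its range is refused whole. The fingers move at their own pace and stop on an object; the grip force is fixed at half the most. Time passes only in rows, so rows that do not move let the fingers close. It gives the time, the measured TCP pose, the force, the opening and the grip force at its end, in the units of the state.
- ctrl.get_obs(): the state, without advancing time (a new reading comes with each control period).
- cams.get_image(name): name is "scene" or "top"; returns a dict with "image" (420x560x3 uint8, red, green, blue), "camera_matrix" (3x3 intrinsics, pixels), "xyz" and "rotation" of the camera in the world. Camera axes: x right, y down, z forward; pixel columns grow to the right and rows downward; lengths in mm; the calibration is good to about 2 mm. A picture is of the moment at which its call begins. There is no depth.
- ctrl.close_job(): hands the job in; it is judged then, once.
Trained networks look in the newest picture that a camera, given by its name, has taken for a name from the list of things; names that differ only in an ending like _2 or _b are one class to them, and where a whole thing is asked for, a point or a joint stands for the part that bears it (a point fixed in the world has none). Each returns a list of dicts, best first, with "p" (0 to 1); they miss things now and then, are a little off and sometimes report something else, mostly with a low value. They report only what shows in the picture. A call takes as long as a camera call.
- cams.boxes_of(camera, thing): "rect" ([centre column, centre row, width, height] in pixels, round what is visible of it).
- cams.cut_out(camera, thing): "pixels" (420x560 bool, what is visible of it) and "rect" ([centre column, centre row, width, height] in pixels, round what is visible of it).
The state is a dict: "t": time; "qpos": joint angles; "qvel": joint speeds; "joint_torque": joint torques, N m; "ee_pos": TCP position; "orientation": TCP orientation; "ft_force": force on the tool from outside, world axes, zero at the start; "moment": the same for the moment, N m; "width": finger opening in mm; "grasp_force": force on a finger pad.
Only numpy, scipy, OpenCV 4.12 (cv2) and the standard library are available. Lean on these libraries where they do the work, as an engineer would, in place of code of your own. Each camera call takes 0.05 s, during which the arm holds its last target. There are 200 camera calls.

## Working session

There is one attempt and no reset: what is moved stays moved. The work goes in short steps, Python scripts to look and compute and a tool call to move; the robot and the scene stay as the last step left them, time stands still between calls to the robot, and variables do not carry over. Pictures are saved under pics/ and viewed, at most 10 in all, crops included, and the job is handed in when it is done.

Besides the shell and the picture viewer there is one more tool, called by a JSON object that holds its "api" and its "payload". move_arm: Moves the arm, as the interface text tells. Its arguments: {"type":"object","properties":{"steps":{"type":"array"}},"required":["steps"]}

```bash
mkdir -p pics; cat > h.py <<'E'
import numpy as np, cv2
from workcell import ctrl, cams
def ray(im,u,v,z):
    K=np.array(im["camera_matrix"]);R=np.array(im["rotation"]);c=np.array(im["xyz"])
    d=R@np.linalg.inv(K)@np.array([u,v,1.]); return c+d*(z-c[2])/d[2]
E
python3 - <<'E'
from h import *
a=cams.get_image("scene");b=cams.get_image("top")
cv2.imwrite("pics/a.png",cv2.cvtColor(a["image"],cv2.COLOR_RGB2BGR))
cv2.imwrite("pics/b.png",cv2.cvtColor(b["image"],cv2.COLOR_RGB2BGR))
for n,i in(("scene",a),("top",b)):
  print(n,np.round(i["xyz"]),np.round(i["rotation"],2).tolist())
  for t in("crank_knob","crank","leg","end_cap"):
    for r in cams.boxes_of(n,t)[:3]: print(t,round(r["p"],2),np.round(r["rect"],1),np.round(ray(i,*r["rect"][:2],156 if "knob" in t else 110)))
o=ctrl.get_obs();print(o)
E
```

```text
scene [1580.  -51.  803.] [-1.67, -1.57, 0.85]Traceback (most recent call last):
  File "<stdin>", line 8, in <module>
  File "h.py", line 5, in ray
    d=R@np.linalg.inv(K)@np.array([u,v,1.]); return c+d*(z-c[2])/d[2]
                                                                 ~^^^
IndexError: invalid index to scalar variable.
```

View pics/a.png

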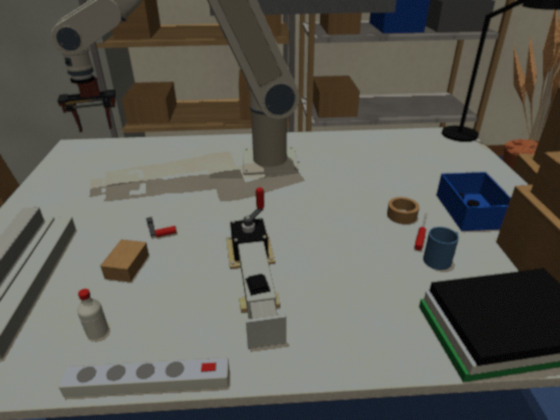

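View pics/b.png

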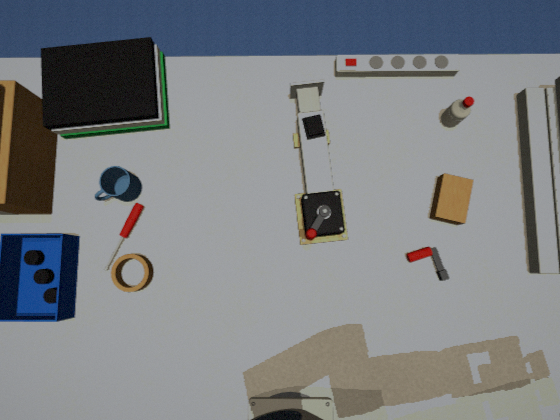

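The scene picture shows the leg with its crank knob at about (260,198) and the shaft at (249,226). In the top picture the knob is at about (311,234) and the shaft at (324,212). The spare crank lies loose at about (430,258) in the top picture.

```bash
sed -i 's/R=np.array(im\["rotation"\])/R=cv2.Rodrigues(np.array(im["rotation"],float))[0]/' h.py
cat >> h.py <<'E'
def tri(ims,uvs):
    A=np.zeros((3,3));b=np.zeros(3)
    for im,(u,v) in zip(ims,uvs):
        c=np.array(im["xyz"]);d=ray(im,u,v,0)-c;d/=np.linalg.norm(d);P=np.eye(3)-np.outer(d,d);A+=P;b+=P@c
    return np.linalg.solve(A,b)
E
python3 - <<'E'
from h import *
a=cams.get_image("scene");b=cams.get_image("top")
for n,i in(("scene",a),("top",b)):
  print(n,np.round(i["xyz"]),np.round(i["camera_matrix"],1).tolist())
  for t in("crank_knob","shaft","crank","leg","end_cap"):
    for r in cams.boxes_of(n,t)[:3]: print(t,round(r["p"],2),np.round(r["rect"],1),np.round(ray(i,*r["rect"][:2],156 if "knob" in t else 110)))
c=cv2.resize(b["image"][170:270,270:380],None,fx=6,fy=6,interpolation=cv2.INTER_CUBIC)
cv2.imwrite("pics/c.png",cv2.cvtColor(c,cv2.COLOR_RGB2BGR))
o=ctrl.get_obs();print(o)
E
```

```text
scene [1580.  -51.  803.] [[428.0, 0.0, 279.2], [0.0, 428.0, 211.9], [0.0, 0.0, 1.0]]
crank_knob 0.88 [256.4 205.7  21.2  41.5] [579. -58. 156.]
shaft 0.64 [257.4 267.   62.5 161.3] [784. -61. 110.]
crank 0.91 [253.4 209.1  20.7  35.5] [526. -67. 110.]
crank 0.33 [258.7 283.6  24.4  19.6] [843. -59. 110.]
leg 0.59 [257.1 264.7  56.6 161.4] [775. -61. 110.]
end_cap 0.79 [256.1 281.5  22.9  19.7] [835. -65. 110.]
top [ 445.   12. 1140.] [[417.2, 0.0, 278.1], [0.0, 417.2, 214.4], [0.0, 0.0, 1.0]]
crank_knob 0.77 [318.  220.9  22.2  31. ] [555. -66. 156.]
shaft 0.61 [319.5 161.8  59.8 164. ] [711. -75. 110.]
shaft 0.45 [319.4 223.4  27.2  36.7] [554. -73. 110.]
crank 0.58 [318.4 224.3  27.2  34.3] [552. -70. 110.]
leg 0.91 [318.4 162.3  59.5 167.2] [709. -72. 110.]
leg 0.74 [315.6 128.7  23.5  28.7] [797. -66. 110.]
end_cap 0.7 [315.  128.8  21.2  24.5] [797. -64. 110.]
{'t': 0.75, 'qpos': array([-1.35400477e+00,  4.23081086e-01,  1.62987613e+00, -1.18771574e-05,
        1.08856937e+00, -1.89833992e-02]), 'qvel': array([-0.00021452, -0.00202626,  0.00153835, -0.00025339, -0.00030872,
        0.00076558]), 'joint_torque': array([-4.48089209e-03, -5.44483960e+01, -2.74026203e+01,  6.40728604e-02,
        1.67183747e-02, -1.09496395e-05]), 'ee_pos': array([ 146.03193812, -607.7124332 ,  185.19627958]), 'orientation': array([ 3.11972051e+00,  3.69497944e-01, -6.20105293e-06]), 'ft_force': array([0.58930942, 0.86818572, 0.74849414]), 'moment': array([-0.02911108, -0.06593137, -0.02015493]), 'grasp_force': 0.0, 'width': 87.36576676657168}
```

View pics/c.png

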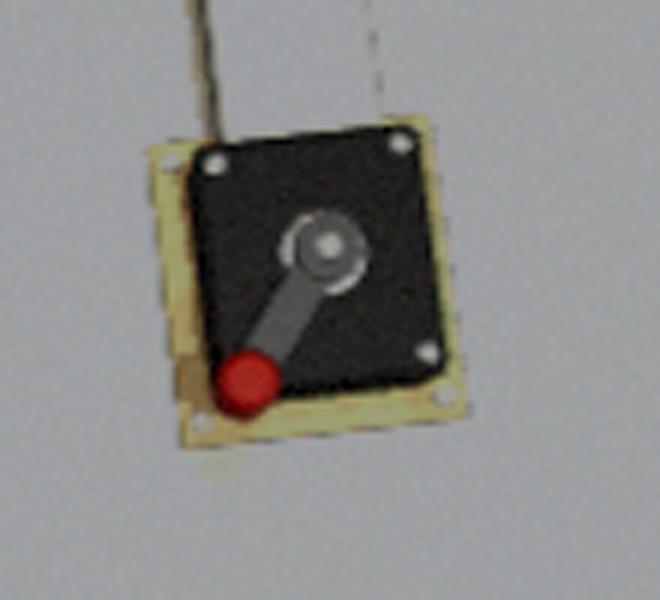

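The crop shows the knob top at about (311.2,233.3) and the shaft hub at (324.7,210.7) in top-camera pixels. I'll refine both with segmentation and both cameras.

```bash
cat >> h.py <<'E'
def redmask(im,box):
    h=cv2.cvtColor(im["image"],cv2.COLOR_RGB2HSV).astype(int);m=((h[...,0]<8)|(h[...,0]>172))&(h[...,1]>150)&(h[...,2]>60)
    k=np.zeros_like(m);u0,u1,v0,v1=box;k[v0:v1,u0:u1]=m[v0:v1,u0:u1];return k
E
python3 - <<'E'
from h import *
a=cams.get_image("scene");b=cams.get_image("top")
ma=redmask(a,(235,285,180,250));mb=redmask(b,(290,360,190,260))
va,ua=np.nonzero(ma);vb,ub=np.nonzero(mb)
print(ua.mean(),va.mean(),va.min(),va.max(),ua.min(),ua.max(),len(ua));print(ub.mean(),vb.mean(),ub.min(),ub.max(),vb.min(),vb.max(),len(ub))
print("tri centroid",tri([a,b],[(ua.mean(),va.mean()),(ub.mean(),vb.mean())]))
for z in(165,175,181): print(z,ray(b,ub.mean(),vb.mean(),z))
for z in(149,156): print("scene",z,ray(a,ua.mean(),va.mean(),z))
s=ray(b,324.7,210.7,118);print("shaft top",s)
E
```

```text
259.3809523809524 197.54761904761904 188 208 256 262 126
310.7171717171717 233.32323232323233 305 316 228 239 99
tri centroid [526.31752592 -48.62883057 149.4087119 ]
165 [525.0294794  -47.74265808 165.        ]
175 [524.20490628 -47.12773693 175.        ]
181 [523.7101624  -46.75878423 181.        ]
scene 149 [525.66744037 -48.55502573 149.        ]
scene 156 [536.96561188 -48.5809041  156.        ]
shaft top [584.88510673 -85.6159537  118.        ]
```

{"api": "move_arm", "payload": {"steps": [[[0.95,-0.87,-0.06],0,0],[[0.95,-0.87,-0.06],0,0],[[0.95,-0.87,-0.06],0,0],[[0.95,-0.87,-0.06],0,0],[[0.95,-0.87,-0.06],0,0],[[0.95,-0.87,-0.06],0,0],[[0.95,-0.87,-0.06],0,0],[[0.95,-0.87,-0.06],0,0],[[0.95,-0.87,-0.06],0,0],[[0.95,-0.87,-0.06],0,0],[[0.95,-0.87,-0.06],0,0],[[0.95,-0.87,-0.06],0,0],[[0.95,-0.87,-0.06],0,0],[[0.95,-0.87,-0.06],0,0],[[0.95,-0.87,-0.06],0,0],[[0.95,-0.87,-0.06],0,0],[[0.95,-0.87,-0.06],0,0],[[0.95,-0.87,-0.06],0,0],[[0.95,-0.87,-0.06],0,0],[[0.95,-0.87,-0.06],0,0]]}}

```text
t: 2.52
ee_pos: [507.0, -72.2, 215.5]
orientation: [3.12, 0.37, 0.001]
ft_force: [-0.4, -0.3, 0.7]
width: 87.8
grasp_force: 0.0
```

{"api": "move_arm", "payload": {"steps": [[[0.46,-0.39,0],0,0],[[0.46,-0.39,0],0,0],[[0,0,0],0,0],[[0,0,0],0,0],[[0,0,0],0,0]]}}

```text
t: 2.93
ee_pos: [523.5, -49.8, 215.1]
orientation: [3.12, 0.37, -0.001]
ft_force: [1.1, -1.0, -0.9]
width: 87.8
grasp_force: 0.0
```

```bash
python3 - <<'E'
from h import *
o=ctrl.get_obs();print(o["ee_pos"],o["orientation"],o["qpos"])
b=cams.get_image("scene")
c=cv2.resize(b["image"][140:270,190:330],None,fx=4,fy=4,interpolation=cv2.INTER_CUBIC)
cv2.imwrite("pics/d.png",cv2.cvtColor(c,cv2.COLOR_RGB2BGR))
E
```

```text
[523.51046275 -49.82694836 215.0619934 ] [ 3.11965301e+00  3.69668023e-01 -9.23245295e-04] [-1.17360016e-01  2.41761909e-01  1.81987919e+00 -2.80633669e-04
  1.08049665e+00  1.21767547e+00]
```

View pics/d.png

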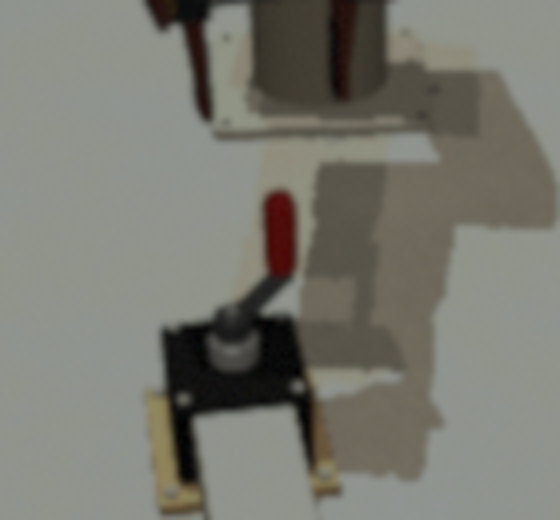

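The crop shows the knob at about (280,235), between the two fingers at x≈200 and 342, so I'll go down and close lightly.

{"api": "move_arm", "payload": {"steps": [[[0.07,-0.07,0.5],0,0.3],[[0,0,0.5],0,0.3],[[0,0,0.5],0,0.4],[[0,0,0.5],0,0.5],[[0,0,0.5],0,0.5],[[0,0,0.5],0,0.6],[[0,0,0.12],0,0.66],[[0,0,0],0,0.7],[[0,0,0],0,0.72],[[0,0,0],0,0.72],[[0,0,0],0,0.72],[[0,0,0],0,0.72]]}}

```text
t: 3.98
ee_pos: [525.8, -47.4, 137.8]
orientation: [3.12, 0.369, 0.002]
ft_force: [-0.6, -0.4, -0.6]
width: 24.5
grasp_force: 0.0
```

{"api": "move_arm", "payload": {"steps": [[[0,0,0],0,0.74],[[0,0,0],0,0.74],[[0,0,0],0,0.74]]}}

```text
t: 4.23
ee_pos: [525.7, -47.3, 137.5]
orientation: [3.12, 0.37, 0.001]
ft_force: [-0.1, -0.7, 0.9]
width: 22.6
grasp_force: 0.9
```

```bash
python3 - <<'E'
from h import *
o=ctrl.get_obs();print(o["ee_pos"],o["width"],o["grasp_force"],o["ft_force"])
b=cams.get_image("scene")
c=cv2.resize(b["image"][140:270,190:330],None,fx=4,fy=4,interpolation=cv2.INTER_CUBIC)
cv2.imwrite("pics/e.png",cv2.cvtColor(c,cv2.COLOR_RGB2BGR))
E
```

```text
[525.66808179 -47.33805277 137.48747952] 22.59213618293198 0.8800327862991253 [-0.10053618 -0.71881431  0.88181378]
```

View pics/e.png

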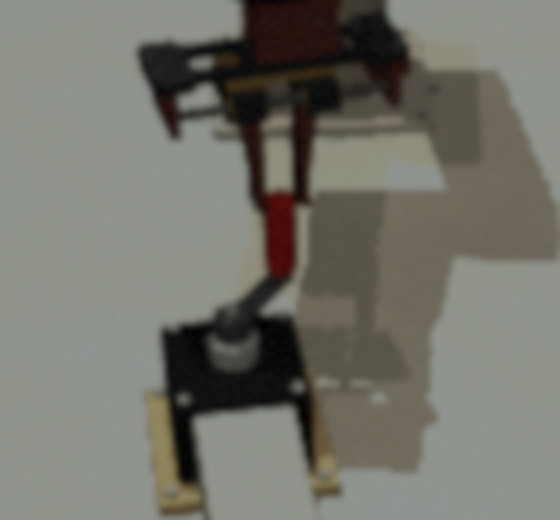

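The crop shows the finger tips ending at about row 203, beside the knob top (row 192), so they may be behind the knob. I'll check that by projection.

```bash
cat >> h.py <<'E'
def proj(im,p):
    R=cv2.Rodrigues(np.array(im["rotation"],float))[0];q=np.array(im["camera_matrix"])@(R.T@(np.array(p,float)-np.array(im["xyz"])));return q[:2]/q[2]
E
python3 - <<'E'
from h import *
a=cams.get_image("scene");b=cams.get_image("top")
for p in([525.7,-47.3,137.5],[525.7,-47.3,117],[525.7,-47.3,181],[584.5,-85.5,118],[525,-47,215],[500,-47,137]):
    u=proj(a,p);print(p,"scene",u,"crop",(u-[190,140])*4,"top",proj(b,p))
ma=redmask(a,(235,285,180,250));va,ua=np.nonzero(ma);print(ua.mean(),va.mean(),va.min(),va.max())
c=cv2.resize(b["image"][170:300,250:390],None,fx=4,fy=4,interpolation=cv2.INTER_CUBIC)
cv2.imwrite("pics/f.png",cv2.cvtColor(c,cv2.COLOR_RGB2BGR))
E
```

```text
[525.7, -47.3, 137.5] scene [259.94325849 200.89605771] crop [279.77303398 243.58423082] top [309.83531763 233.98567236]
[525.7, -47.3, 117] scene [260.16890519 206.79946474] crop [280.67562075 267.19785895] top [309.34487216 234.65962024]
[525.7, -47.3, 181] scene [259.45049824 188.00438028] crop [277.80199294 192.01752112] top [310.94477269 232.46110962]
[584.5, -85.5, 118] scene [247.10132516 218.40303815] crop [228.40530063 313.61215259] top [324.65501016 210.85458903]
[525, -47, 215] scene [259.15281331 177.44170961] crop [276.61125326 149.76683844] top [311.7515586  231.48486528]
[500, -47, 137] scene [259.84294142 196.40761196] crop [279.37176567 225.63044785] top [309.7903991  244.68959576]
259.55652173913046 198.11304347826086 189 208
```

View pics/f.png

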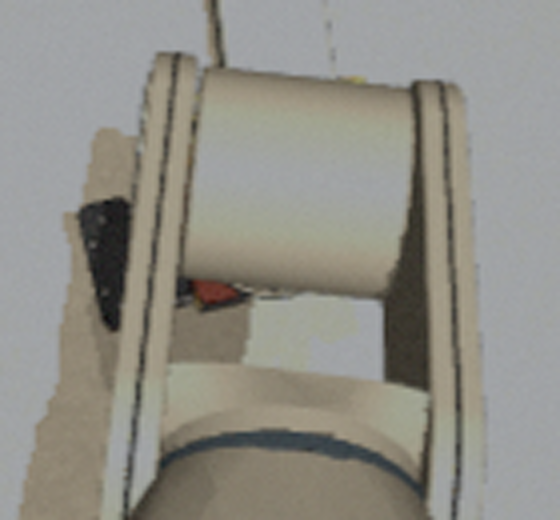

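```bash
python3 - <<'E'
from h import *
a=cams.get_image("scene")
for p in([146,-607.7,185.2],[146,-607.7,221],[525.7,-47.3,137.5],[525.7,-47.3,173]): print(proj(a,p))
i=a["image"]
c=np.vstack([cv2.resize(cv2.imread("pics/a.png")[80:140,40:140],None,fx=5,fy=5,interpolation=cv2.INTER_CUBIC),cv2.resize(i[165:215,210:310,::-1],None,fx=5,fy=5,interpolation=cv2.INTER_CUBIC)])
cv2.imwrite("pics/g.png",cv2.convertScaleAbs(c,alpha=1.5,beta=30))
print(ctrl.grip_depth)
E
```

```text
[ 97.82827107 138.18305017]
[ 95.3271113  128.63621492]
[259.94325849 200.89605771]
[259.54257991 190.41343664]
18.700000000000003
```

View pics/g.png

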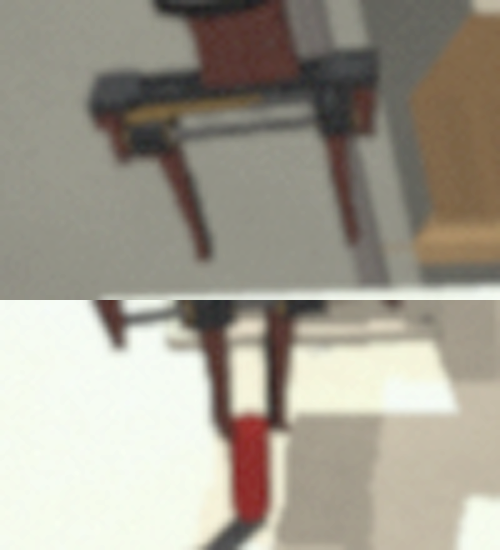

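Both pictures put the finger tips about 30 to 36 mm higher than the reported TCP projects. The fingers also close past 26 mm with no contact. I'll open, go down 15 mm and close to test this.

{"api": "move_arm", "payload": {"steps": [[[0,0,0],0,0.55],[[0,0,0],0,0.55],[[0,0,0.2],0,0.55],[[0,0,0.2],0,0.55],[[0,0,0.2],0,0.55],[[0,0,0],0,0.62],[[0,0,0],0,0.74],[[0,0,0],0,0.74],[[0,0,0],0,0.74],[[0,0,0],0,0.74]]}}

```text
t: 5.27
ee_pos: [525.2, -47.4, 122.0]
orientation: [3.12, 0.37, -0.0]
ft_force: [0.0, -1.2, -5.1]
width: 25.1
grasp_force: 30.0
```

```bash
python3 - <<'E'
from h import *
a=cams.get_image("scene");o=ctrl.get_obs();print(o["t"],o["ee_pos"],o["width"],o["grasp_force"],o["ft_force"])
c=cv2.resize(a["image"][165:225,210:310,::-1],None,fx=7,fy=7,interpolation=cv2.INTER_CUBIC)
cv2.imwrite("pics/i.png",cv2.convertScaleAbs(c,alpha=1.3,beta=10))
E
```

```text
5.3167 [525.2665123  -47.42324048 121.98329973] 25.144949733586742 29.996666744118556 [ 0.17290802 -1.14532672 -4.67967721]
```

View pics/i.png

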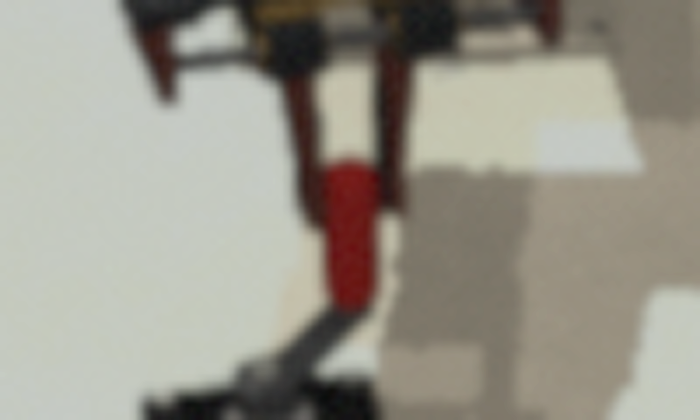

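The fingers now hold the knob with tips about 50/140 of the way down it, at roughly 158 mm, so the real tips are 36 mm above the reported TCP. I'll go down another 20 mm and try a light grip.

{"api": "move_arm", "payload": {"steps": [[[0,0,0],0,0.6],[[0,0,0],0,0.6],[[0,0,0.2],0,0.6],[[0,0,0.2],0,0.6],[[0,0,0.2],0,0.6],[[0,0,0.2],0,0.68],[[0,0,0],0,0.7],[[0,0,0],0,0.71],[[0,0,0],0,0.71],[[0,0,0],0,0.71]]}}

```text
t: 6.15
ee_pos: [524.8, -47.5, 101.5]
orientation: [3.12, 0.37, -0.002]
ft_force: [0.5, -3.0, -10.0]
width: 25.8
grasp_force: 13.7
```

The grip force follows the closure, so a light grip (about 0.705) can work as a slip clutch if the tool x axis is kept along the tangent. I'll write a row generator for the orbit.

```bash
cat > orb.py <<'E'
import numpy as np,sys
# orb.py cx cy r a0 step n yaw dyaw  (deg): rows in tool units
cx,cy,r,a,s,n,yaw,dy=map(float,sys.argv[1:9]);R=np.radians
out=[]
for i in range(int(n)):
    d=r*np.array([np.cos(R(a+s))-np.cos(R(a)),np.sin(R(a+s))-np.sin(R(a))])
    x=np.array([np.cos(R(yaw)),np.sin(R(yaw))]);y=np.array([x[1],-x[0]])
    out.append([[round(float(d@x)/25,3),round(float(d@y)/25,3),0],round(-dy/5,2)]);a+=s;yaw+=dy
print(out,a,yaw)
E
python3 orb.py 0 0 70 147.5 5 12 13.5 -1; python3 - <<'E'
from h import *
o=ctrl.get_obs();print(o["ee_pos"],o["ft_force"],o["moment"])
E
```

```text
[[[-0.168, 0.177, 0], 0.2], [[-0.149, 0.194, 0], 0.2], [[-0.128, 0.208, 0], 0.2], [[-0.105, 0.22, 0], 0.2], [[-0.082, 0.23, 0], 0.2], [[-0.057, 0.238, 0], 0.2], [[-0.032, 0.242, 0], 0.2], [[-0.006, 0.244, 0], 0.2], [[0.019, 0.244, 0], 0.2], [[0.045, 0.24, 0], 0.2], [[0.069, 0.234, 0], 0.2], [[0.093, 0.226, 0], 0.2]] 207.5 1.5
[524.81775276 -47.53268261 101.48139085] [  0.48878724  -2.95770542 -10.04294314] [-0.39222634 -0.21376606  0.00823964]
```

{"api": "move_arm", "payload": {"steps": [[[-0.17,0.18,0],0.2,0.73],[[-0.15,0.194,0],0.2,0.73],[[-0.128,0.208,0],0.2,0.73],[[-0.105,0.22,0],0.2,0.73],[[-0.082,0.23,0],0.2,0.73],[[-0.057,0.238,0],0.2,0.73],[[-0.032,0.242,0],0.2,0.73],[[-0.006,0.244,0],0.2,0.73],[[0.019,0.244,0],0.2,0.73],[[0.045,0.24,0],0.2,0.73],[[0.069,0.234,0],0.2,0.73],[[0.093,0.226,0],0.2,0.73],[[0,0,0],0,0.73],[[0,0,0],0,0.73]]}}

```text
t: 7.32
ee_pos: [522.9, -117.6, 101.6]
orientation: [-3.141, -0.038, -0.002]
ft_force: [6.9, 1.0, -18.3]
width: 25.6
grasp_force: 30.0
```

```bash
python3 orb.py 0 0 70 207.5 5 10 1.5 -1
```

```text
[[[0.117, 0.215, 0], 0.2], [[0.138, 0.201, 0], 0.2], [[0.159, 0.186, 0], 0.2], [[0.177, 0.168, 0], 0.2], [[0.194, 0.149, 0], 0.2], [[0.208, 0.128, 0], 0.2], [[0.22, 0.105, 0], 0.2], [[0.23, 0.082, 0], 0.2], [[0.238, 0.057, 0], 0.2], [[0.242, 0.032, 0], 0.2]] 257.5 -8.5
```

{"api": "move_arm", "payload": {"steps": [[[0.13,0.215,0],0.2,0.73],[[0.145,0.201,0],0.2,0.73],[[0.159,0.186,0],0.2,0.73],[[0.177,0.168,0],0.2,0.73],[[0.194,0.149,0],0.2,0.73],[[0.208,0.128,0],0.2,0.73],[[0.22,0.105,0],0.2,0.73],[[0.23,0.082,0],0.6,0.73],[[0.238,0.057,0],0.6,0.73],[[0.242,0.032,0],0.2,0.73],[[0,0,0],0,0.64],[[0,0,0],0,0.6],[[0,0,0],0,0.64],[[0,0,0],0,0.69],[[0,0,0],0,0.705],[[0,0,0],0,0.705],[[0,0,0],0,0.705]]}}

```text
t: 8.73
ee_pos: [569.8, -153.6, 102.8]
orientation: [-3.122, 0.342, -0.001]
ft_force: [0.7, 4.4, 4.3]
width: 26.1
grasp_force: 4.5
```

```bash
python3 - <<'E'
from h import *
o=ctrl.get_obs();print(o["ee_pos"],o["orientation"],o["ft_force"],o["moment"],o["qpos"],o["width"],o["grasp_force"])
E
python3 orb.py 0 0 70 257.5 5 2 -12.5 5
```

```text
[ 569.84652247 -153.62054466  102.76945447] [-3.12249497e+00  3.41746719e-01 -1.39498036e-03] [0.71216982 4.41333536 4.26444565] [ 0.75589117 -0.08917985 -0.0203894 ] [-2.83839327e-01  4.77334928e-01  1.76582171e+00  7.66293045e-04
  8.97640036e-01  1.50450507e+00] 26.108077446502485 4.479153041397694
[[[0.244, -0.011, 0], -1.0], [[0.244, -0.011, 0], -1.0]] 267.5 -2.5
```

{"api": "move_arm", "payload": {"steps": [[[0.122,-0.018,0],-0.5,0.708],[[0.122,-0.006,0],-0.5,0.708],[[0.122,-0.006,0],-0.5,0.708],[[0.122,-0.006,0],-0.5,0.708],[[0,0,0],0,0.708]]}}

```text
t: 9.15
ee_pos: [581.9, -154.7, 102.7]
orientation: [-3.141, 0.064, -0.0]
ft_force: [-2.2, 3.3, 5.8]
width: 25.5
grasp_force: 9.5
```

```bash
cat > st.py <<'E'
from h import *
import sys
C=np.array([585,-85.2])
o=ctrl.get_obs();p=o["ee_pos"][:2]-C;f=o["ft_force"][:2];u=p/np.linalg.norm(p);t=np.array([-u[1],u[0]])
v=o["orientation"];yaw=np.degrees(2*np.arctan2(v[1],v[0]))%360
ang=np.degrees(np.arctan2(p[1],p[0]))%360
print("t %.2f ang %.2f r %.2f yaw %.1f (tan %.1f) fr %.1f ft %.1f fz %.1f grip %.1f w %.2f q6 %.2f"%(o["t"],ang,np.linalg.norm(p),yaw,(ang+90)%360,f@u,f@t,o["ft_force"][2],o["grasp_force"],o["width"],o["qpos"][5]))
if len(sys.argv)>1:
    a=cams.get_image("scene");e=o["ee_pos"];q=proj(a,[e[0],e[1],149]);u,v=map(int,q)
    m=redmask(a,(u-25,u+25,v-30,v+30));vv,uu=np.nonzero(m);print("knob px minus expected",uu.mean()-q[0],vv.mean()-q[1],len(uu))
E
python3 st.py 1
```

```text
t 9.15 ang 267.48 r 69.61 yaw 357.7 (tan 357.5) fr -3.2 ft -2.3 fz 5.8 grip 9.5 w 25.50 q6 1.33
knob px minus expected 0.018708412573261057 0.42987177474910254 136
```

{"api": "move_arm", "payload": {"steps": [[[0.147,-0.004,0],-0.6,0.708],[[0.147,-0.004,0],-0.6,0.708],[[0.147,-0.004,0],-0.6,0.708],[[0.147,-0.004,0],-0.6,0.708],[[0,0,0],0,0.708]]}}

```text
t: 9.62
ee_pos: [596.4, -153.4, 102.7]
orientation: [-3.13, -0.265, 0.001]
ft_force: [-1.6, 4.9, 5.8]
width: 25.7
grasp_force: 9.6
```

```bash
python3 st.py 1
```

```text
t 9.62 ang 279.47 r 69.15 yaw 9.7 (tan 9.5) fr -5.1 ft -0.8 fz 5.8 grip 9.6 w 25.72 q6 1.13
knob px minus expected -0.06712001643865051 0.2227728226668262 144
```

{"api": "move_arm", "payload": {"steps": [[[0.147,-0.012,0],-0.6,0.708],[[0.147,-0.012,0],-0.6,0.708],[[0.147,-0.004,0],-0.6,0.708],[[0.147,-0.004,0],-0.6,0.708],[[0,0,0],0,0.708]]}}

```text
t: 10.08
ee_pos: [610.2, -149.1, 102.7]
orientation: [-3.085, -0.591, 0.001]
ft_force: [-1.9, 4.1, 7.2]
width: 26.1
grasp_force: 9.6
```

```bash
sed -i 's/585,-85.2/585,-84.4/' st.py; python3 st.py 1
```

```text
t 10.08 ang 291.25 r 69.45 yaw 21.7 (tan 21.3) fr -4.5 ft -0.3 fz 7.2 grip 9.6 w 26.13 q6 0.93
knob px minus expected 0.052528566371876195 0.21079495070767962 135
```

{"api": "move_arm", "payload": {"steps": [[[0.147,-0.01,0],-0.6,0.708],[[0.147,-0.01,0],-0.6,0.708],[[0.147,-0.004,0],-0.6,0.708],[[0.147,-0.004,0],-0.6,0.708],[[0,0,0],0,0.708]]}}

```text
t: 10.55
ee_pos: [622.8, -142.1, 102.7]
orientation: [-3.006, -0.91, 0.002]
ft_force: [-2.8, 3.9, 6.8]
width: 25.7
grasp_force: 9.6
```

```bash
python3 st.py 1
```

```text
t 10.55 ang 303.24 r 68.99 yaw 33.7 (tan 33.2) fr -4.8 ft -0.2 fz 6.8 grip 9.6 w 25.73 q6 0.74
knob px minus expected 0.297160252484872 0.3755212049769625 126
```

```bash
python3 - <<'E'
import numpy as np
from scipy.optimize import least_squares as L
P=np.array([(581.9,-154.7),(596.4,-153.4),(610.2,-149.1),(622.8,-142.1),(524.8,-47.5),(522.9,-117.6),(569.8,-153.6)])
s=L(lambda c:np.linalg.norm(P-c[:2],axis=1)-70,[585,-85]);print(s.x,s.fun)
E
```

```text
[584.04888062 -84.47270795] [ 0.26016109  0.02515076 -0.28222664 -0.55538867 -0.16153647 -0.45430941
  0.58054339]
```

{"api": "move_arm", "payload": {"steps": [[[0.147,-0.01,0],-0.6,0.708],[[0.147,-0.01,0],-0.6,0.708],[[0.147,-0.004,0],-0.6,0.708],[[0.147,-0.004,0],-0.6,0.708],[[0,0,0],0,0.708]]}}

```text
t: 11.02
ee_pos: [633.7, -132.6, 102.7]
orientation: [-2.894, -1.219, 0.002]
ft_force: [-3.5, 2.8, 7.4]
width: 25.9
grasp_force: 9.6
```

```bash
python3 st.py 1
```

```text
t 11.02 ang 315.30 r 68.57 yaw 45.7 (tan 45.3) fr -4.4 ft -0.4 fz 7.4 grip 9.6 w 25.89 q6 0.55
knob px minus expected 0.5973907424547917 0.6995853880546861 100
```

{"api": "move_arm", "payload": {"steps": [[[0.147,-0.015,0],-0.6,0.708],[[0.147,-0.015,0],-0.6,0.708],[[0.147,-0.004,0],-0.6,0.708],[[0.147,-0.004,0],-0.6,0.708],[[0,0,0],0,0.708]]}}

```text
t: 11.48
ee_pos: [642.5, -121.0, 102.7]
orientation: [-2.751, -1.516, 0.002]
ft_force: [-3.7, 1.3, 7.7]
width: 26.0
grasp_force: 9.5
```

```bash
sed -i 's/585,-84.4/584,-84.3/' st.py; python3 st.py 1
```

```text
t 11.48 ang 327.86 r 69.06 yaw 57.7 (tan 57.9) fr -3.8 ft -0.9 fz 7.7 grip 9.5 w 26.02 q6 0.36
knob px minus expected 0.8883552126514473 2.403478528126726 67
```

{"api": "move_arm", "payload": {"steps": [[[0.147,-0.008,0],-0.6,0.708],[[0.147,-0.008,0],-0.6,0.708],[[0.147,-0.004,0],-0.6,0.708],[[0.147,-0.004,0],-0.6,0.708],[[0,0,0],0,0.708]]}}

```text
t: 11.95
ee_pos: [648.7, -108.0, 102.7]
orientation: [-2.578, -1.795, 0.003]
ft_force: [-4.0, 1.8, 7.6]
width: 25.8
grasp_force: 9.5
```

```bash
python3 st.py 1
```

```text
t 11.95 ang 339.92 r 68.91 yaw 69.7 (tan 69.9) fr -4.4 ft 0.3 fz 7.6 grip 9.5 w 25.80 q6 0.17
knob px minus expected -0.8911504373548667 9.49762208008076 25
```

{"api": "move_arm", "payload": {"steps": [[[0.147,-0.008,0],-0.6,0.708],[[0.147,-0.008,0],-0.6,0.708],[[0.147,-0.004,0],-0.6,0.708],[[0.147,-0.004,0],-0.6,0.708]]}}

```text
t: 12.33
ee_pos: [652.0, -94.5, 102.7]
orientation: [-2.377, -2.054, 0.004]
ft_force: [-4.9, -2.3, 7.9]
width: 25.8
grasp_force: 9.6
```

```bash
python3 st.py 1
```

```text
t 12.33 ang 351.50 r 68.75 yaw 81.7 (tan 81.5) fr -4.5 ft -3.0 fz 7.9 grip 9.6 w 25.79 q6 -0.01
knob px minus expected -1.1480244261788357 9.633687771141041 24
```

{"api": "move_arm", "payload": {"steps": [[[0.147,-0.012,0],-0.6,0.708],[[0.147,-0.01,0],-0.6,0.708],[[0.147,-0.004,0],-0.6,0.708],[[0.147,-0.004,0],-0.6,0.708]]}}

```text
t: 12.72
ee_pos: [652.5, -80.0, 102.7]
orientation: [2.149, 2.291, -0.003]
ft_force: [-4.5, -3.2, 6.7]
width: 26.1
grasp_force: 9.5
```

```bash
python3 st.py
```

```text
t 12.72 ang 3.61 r 68.67 yaw 93.7 (tan 93.6) fr -4.7 ft -2.9 fz 6.7 grip 9.5 w 26.06 q6 -0.20
```

{"api": "move_arm", "payload": {"steps": [[[0.147,-0.012,0],-0.6,0.708],[[0.147,-0.01,0],-0.6,0.708],[[0.147,-0.004,0],-0.6,0.708],[[0.147,-0.004,0],-0.6,0.708]]}}

```text
t: 13.05
ee_pos: [649.5, -66.3, 102.5]
orientation: [1.897, 2.504, -0.005]
ft_force: [-5.5, -0.7, 3.9]
width: 25.8
grasp_force: 2.4
```

```bash
python3 st.py
```

```text
t 13.05 ang 15.38 r 67.88 yaw 105.7 (tan 105.4) fr -5.5 ft 0.7 fz 3.9 grip 2.4 w 25.77 q6 -0.39
```

Grip force and tangential force both dropped, so the knob may have slid out of the pads at the stop. I'll look.

```bash
python3 - <<'E'
from h import *
a=cams.get_image("scene");b=cams.get_image("top")
c=cv2.resize(a["image"][160:240,210:310,::-1],None,fx=5,fy=5,interpolation=cv2.INTER_CUBIC)
d=cv2.resize(b["image"][160:240,260:360,::-1],None,fx=5,fy=5,interpolation=cv2.INTER_CUBIC)
c=np.vstack([c[:400],d[:200]]) if 0 else c
cv2.imwrite("pics/j.png",cv2.convertScaleAbs(c,alpha=1.4,beta=10))
o=ctrl.get_obs();print((proj(a,[*o["ee_pos"][:2],149])-[210,160])*5,o["width"],o["grasp_force"],o["ft_force"])
for A in (3,8,12,15,20): print(A,(proj(a,[584+70*np.cos(np.radians(A)),-84.3+70*np.sin(np.radians(A)),122])-[210,160])*5)
E
```

```text
[221.59851608 311.60447321] 25.852779087313685 2.196654093459074 [-4.72589415 -0.49650145  3.59014085]
3 [194.10139253 358.97659281]
8 [205.45803527 357.8496127 ]
12 [214.42960919 356.53338105]
15 [221.05914184 355.30955313]
20 [231.85863305 352.83197687]
```

View pics/j.png

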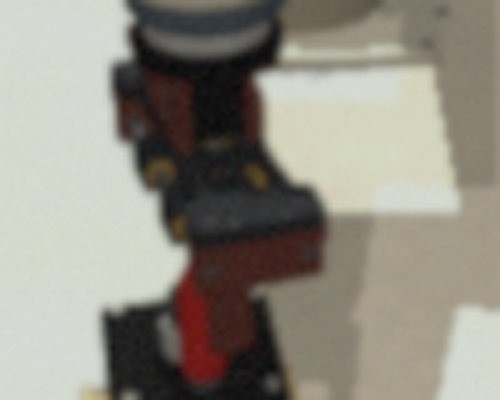

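The crop shows the knob's foot at about (203,378), roughly 7° round, while the TCP projects to column 222. So the clutch slipped about 10 mm at the stop. Next I'll open, centre on the knob, and turn the hand so the fingers close along the tangent.

{"api": "move_arm", "payload": {"steps": [[[0,0,0],0,0.5],[[0,0,0],0,0.3],[[0,0,0],0,0.3],[[-0.16,0,0],0,0.3],[[-0.16,0,0],0,0.3],[[-0.15,0,0],0,0.3],[[0,0,0],0,0.3]]}}

```text
t: 13.73
ee_pos: [654.0, -76.7, 102.2]
orientation: [1.902, 2.5, 0.0]
ft_force: [-0.6, 0.5, -0.1]
width: 61.5
grasp_force: 0.0
```

```bash
python3 st.py
```

```text
t 13.73 ang 6.18 r 70.41 yaw 105.5 (tan 96.2) fr -0.6 ft 0.5 fz -0.1 grip 0.0 w 61.49 q6 -0.40
```

{"api": "move_arm", "payload": {"steps": [[[0,0,0],1,0.3],[[0,0,0],1,0.3],[[0,0,0],1,0.3],[[0,0,0],1,0.3],[[0,0,0],1,0.3],[[0,0,0],1,0.3],[[0,0,0],1,0.3],[[0,0,0],1,0.3],[[0,0,0],1,0.3],[[0,0,0],1,0.3],[[0,0,0],1,0.3],[[0,0,0],1,0.3],[[0,0,0],1,0.3],[[0,0,0],1,0.3],[[0,0,0],1,0.3],[[0,0,0],1,0.3],[[0,0,0],1,0.3],[[0,0,0],1,0.3],[[0,0,0],1,0.3],[[0,0,0],1,0.3]]}}

```text
t: 15.4
ee_pos: [653.7, -75.9, 102.2]
orientation: [-3.138, -0.144, -0.0]
ft_force: [-0.3, -1.0, 0.7]
width: 61.4
grasp_force: 0.0
```

```bash
python3 st.py; python3 - <<'E'
from h import *
a=cams.get_image("scene")
print([ (round(r["p"],2),np.round(r["rect"],1)) for n in ("crank_knob","crank") for r in cams.boxes_of("scene",n)[:2]])
m=redmask(a,(225,290,185,250));v,u=np.nonzero(m);print(len(u),u.mean(),v.mean(),u.min(),u.max(),v.min(),v.max())
for A in (0,3,6,9): print(A,proj(a,[583.3+70*np.cos(np.radians(A)),-84.3+70*np.sin(np.radians(A)),149]))
c=cv2.resize(a["image"][160:240,210:310,::-1],None,fx=5,fy=5,interpolation=cv2.INTER_CUBIC)
cv2.imwrite("pics/k.png",cv2.convertScaleAbs(c,alpha=1.4,beta=10))
E
```

```text
t 15.40 ang 6.88 r 70.17 yaw 5.2 (tan 96.9) fr -0.5 ft -0.9 fz 0.7 grip 0.0 w 61.43 q6 1.35
[(0.76, array([249.4, 225.3,  13.7,  27. ])), (0.67, array([421.1, 238. ,  12. ,  26. ])), (0.53, array([249.3, 224.8,  12.6,  26.6]))]
157 249.59235668789808 224.35668789808918 246 253 214 235
0 [246.95414052 223.49102501]
3 [248.34207193 223.41279626]
6 [249.72529217 223.29299407]
9 [251.09943869 223.13204181]
```

View pics/k.png

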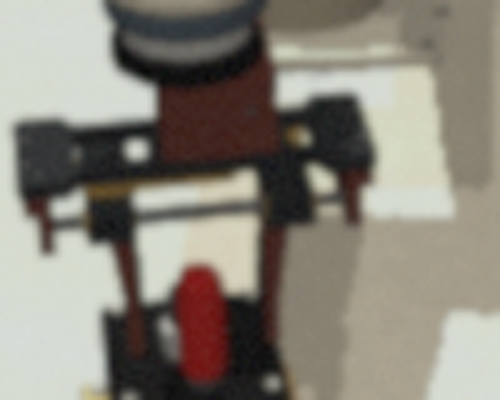

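The crop shows the knob upright and fully visible between the open fingers, with its centroid at pixel (249.6,224.4), or about 5.8°. I'll grip about 2 mm clockwise of it, off the stop.

{"api": "move_arm", "payload": {"steps": [[[0,0.145,0],0,0.4],[[0,0,0],0,0.55],[[0,0,0],0,0.65],[[0,0,0],0,0.72],[[0,0,0],0,0.72],[[0,0,0],0,0.72]]}}

```text
t: 16.05
ee_pos: [653.9, -78.9, 102.2]
orientation: [-3.137, -0.151, 0.0]
ft_force: [-0.9, 3.0, 1.1]
width: 26.3
grasp_force: 1.4
```

```bash
python3 st.py
```

```text
t 16.05 ang 4.41 r 70.14 yaw 5.5 (tan 94.4) fr -0.6 ft 3.1 fz 1.1 grip 1.4 w 26.35 q6 1.34
```

{"api": "move_arm", "payload": {"steps": [[[0,0,0],0,0.75],[[0,0,0],0,0.75],[[0,0,0],0,0.75],[[0,0.04,0],0,0.75],[[0,0.04,0],0,0.75],[[0,0,0],0,0.75]]}}

```text
t: 16.55
ee_pos: [654.1, -81.5, 102.2]
orientation: [-3.138, -0.151, 0.0]
ft_force: [0.2, 2.6, 0.2]
width: 25.4
grasp_force: 30.0
```

```bash
python3 st.py
```

```text
t 16.55 ang 2.30 r 70.21 yaw 5.5 (tan 92.3) fr 0.3 ft 2.6 fz 0.2 grip 30.0 w 25.41 q6 1.33
```

{"api": "move_arm", "payload": {"steps": [[[0,-0.04,0],0,0.75],[[0,-0.04,0],0,0.75],[[0,0,0],0,0.75]]}}

```text
t: 16.8
ee_pos: [654.1, -80.1, 102.2]
orientation: [3.137, 0.151, 0.0]
ft_force: [0.2, -4.0, -0.2]
width: 24.9
grasp_force: 30.0
```

```bash
python3 st.py
```

```text
t 16.80 ang 3.40 r 70.20 yaw 5.5 (tan 93.4) fr -0.0 ft -4.0 fz -0.2 grip 30.0 w 24.94 q6 1.34
```

{"api": "move_arm", "payload": {"steps": [[[0,-0.04,0],0,0.75],[[0,0,0],0,0.75]]}}

```text
t: 16.97
ee_pos: [654.0, -78.7, 102.2]
orientation: [3.138, 0.151, 0.0]
ft_force: [0.3, -2.0, -0.5]
width: 25.6
grasp_force: 30.0
```

```bash
python3 st.py
```

```text
t 16.97 ang 4.56 r 70.22 yaw 5.5 (tan 94.6) fr 0.2 ft -2.0 fz -0.5 grip 30.0 w 25.59 q6 1.34
```

{"api": "move_arm", "payload": {"steps": [[[0,-0.03,0],0,0.75],[[0,0,0],0,0.75]]}}

```text
t: 17.13
ee_pos: [653.9, -77.7, 102.2]
orientation: [3.138, 0.151, 0.0]
ft_force: [0.0, -2.5, -1.0]
width: 25.4
grasp_force: 30.0
```

```bash
python3 st.py
```

```text
t 17.13 ang 5.37 r 70.20 yaw 5.5 (tan 95.4) fr -0.2 ft -2.5 fz -1.0 grip 30.0 w 25.37 q6 1.34
```

{"api": "move_arm", "payload": {"steps": [[[0,-0.03,0],0,0.75],[[0,0,0],0,0.75]]}}

```text
t: 17.3
ee_pos: [653.8, -76.8, 102.2]
orientation: [3.138, 0.151, 0.0]
ft_force: [0.2, -3.0, -0.4]
width: 25.0
grasp_force: 30.0
```

```bash
python3 st.py
```

```text
t 17.30 ang 6.14 r 70.20 yaw 5.5 (tan 96.1) fr -0.1 ft -3.0 fz -0.4 grip 30.0 w 25.03 q6 1.34
```

{"api": "move_arm", "payload": {"steps": [[[0,-0.03,0],0,0.75],[[0,0,0],0,0.75]]}}

```text
t: 17.47
ee_pos: [653.8, -76.6, 102.2]
orientation: [3.137, 0.151, 0.0]
ft_force: [0.7, -4.4, -0.7]
width: 25.4
grasp_force: 30.0
```

```bash
python3 st.py
```

```text
t 17.47 ang 6.33 r 70.18 yaw 5.5 (tan 96.3) fr 0.2 ft -4.5 fz -0.7 grip 30.0 w 25.44 q6 1.34
```

{"api": "move_arm", "payload": {"steps": [[[0,-0.03,0],0,0.75],[[0,0,0],0,0.75]]}}

```text
t: 17.63
ee_pos: [653.8, -76.5, 102.2]
orientation: [3.136, 0.152, 0.001]
ft_force: [1.2, -8.6, -2.1]
width: 25.6
grasp_force: 30.0
```

```bash
python3 st.py
```

```text
t 17.63 ang 6.37 r 70.23 yaw 5.5 (tan 96.4) fr 0.2 ft -8.7 fz -2.1 grip 30.0 w 25.57 q6 1.34
```

{"api": "move_arm", "payload": {"steps": [[[0,0,0],0,0.75],[[0,0,0],0,0.75]]}}

```text
t: 17.8
ee_pos: [653.8, -76.5, 102.2]
orientation: [3.136, 0.151, 0.001]
ft_force: [1.3, -7.7, -0.1]
width: 25.3
grasp_force: 30.0
```

```bash
python3 st.py
```

```text
t 17.80 ang 6.40 r 70.21 yaw 5.5 (tan 96.4) fr 0.4 ft -7.8 fz -0.1 grip 30.0 w 25.27 q6 1.34
```

{"api": "move_arm", "payload": {"steps": [[[0,-0.02,0],0,0.75],[[0,0,0],0,0.75]]}}

```text
t: 17.97
ee_pos: [653.8, -76.4, 102.2]
orientation: [3.136, 0.151, 0.001]
ft_force: [1.7, -9.0, -1.4]
width: 25.4
grasp_force: 30.0
```

```bash
python3 st.py
```

```text
t 17.97 ang 6.43 r 70.20 yaw 5.5 (tan 96.4) fr 0.7 ft -9.1 fz -1.4 grip 30.0 w 25.42 q6 1.34
```

The stop is found at about 6.3° with a gentle 9 N. Next come the half-turn rows for winding clockwise.

```bash
python3 orb.py 0 0 70 6.5 -9 20 5.5 0 | sed 's/, 0\], -\?0.0\]/]/g'
```

```text
[[[-0.027, 0.439], [[-0.095, 0.429], [[-0.161, 0.409], [[-0.223, 0.379], [[-0.279, 0.339], [[-0.329, 0.291], [[-0.371, 0.236], [[-0.403, 0.175], [[-0.425, 0.11], [[-0.437, 0.042], [[-0.439, -0.027], [[-0.429, -0.095], [[-0.409, -0.161], [[-0.379, -0.223], [[-0.339, -0.279], [[-0.291, -0.329], [[-0.236, -0.371], [[-0.175, -0.403], [[-0.11, -0.425], [[-0.042, -0.437]] -173.5 5.5
```

{"api": "move_arm", "payload": {"steps": [[[-0.027,0.439,0],0,0.75],[[-0.095,0.429,0],0,0.75],[[-0.161,0.409,0],0,0.75],[[-0.223,0.379,0],0,0.75],[[-0.279,0.339,0],0,0.75],[[-0.329,0.291,0],0,0.75],[[-0.371,0.236,0],0,0.75],[[-0.403,0.175,0],0,0.75],[[-0.425,0.11,0],0,0.75],[[-0.437,0.042,0],0,0.75],[[-0.439,-0.027,0],0,0.75],[[-0.429,-0.095,0],0,0.75],[[-0.409,-0.161,0],0,0.75],[[-0.379,-0.223,0],0,0.75],[[-0.339,-0.279,0],0,0.75],[[-0.291,-0.329,0],0,0.75],[[-0.236,-0.371,0],0,0.75],[[-0.175,-0.403,0],0,0.75],[[-0.11,-0.425,0],0,0.75],[[-0.042,-0.437,0],0,0.75]]}}

```text
t: 19.63
ee_pos: [514.3, -89.6, 102.2]
orientation: [-3.138, -0.151, -0.001]
ft_force: [4.8, -2.7, -5.2]
width: 25.2
grasp_force: 30.0
```

```bash
python3 st.py 1; python3 -c "
from h import *
print(ctrl.get_obs()['ee_pos'])"
```

```text
t 19.63 ang 184.31 r 69.92 yaw 5.5 (tan 274.3) fr -4.6 ft 3.0 fz -5.2 grip 30.0 w 25.20 q6 1.28
knob px minus expected -0.39451614559274617 0.4126766882087054 124
[514.24894817 -87.89076035 102.17356583]
```

{"api": "move_arm", "payload": {"steps": [[[0.027,-0.439,0],0,0.75],[[0.095,-0.429,0],0,0.75],[[0.161,-0.409,0],0,0.75],[[0.223,-0.379,0],0,0.75],[[0.279,-0.339,0],0,0.75],[[0.329,-0.291,0],0,0.75],[[0.371,-0.236,0],0,0.75],[[0.403,-0.175,0],0,0.75],[[0.425,-0.11,0],0,0.75],[[0.437,-0.042,0],0,0.75],[[0.439,0.027,0],0,0.75],[[0.429,0.095,0],0,0.75],[[0.409,0.161,0],0,0.75],[[0.379,0.223,0],0,0.75],[[0.339,0.279,0],0,0.75],[[0.291,0.329,0],0,0.75],[[0.236,0.371,0],0,0.75],[[0.175,0.403,0],0,0.75],[[0.11,0.425,0],0,0.75],[[0.042,0.437,0],0,0.75]]}}

```text
t: 21.35
ee_pos: [653.6, -74.6, 102.1]
orientation: [-3.137, -0.152, 0.001]
ft_force: [-3.5, 3.1, 2.2]
width: 25.5
grasp_force: 30.0
```

```bash
python3 st.py 1
```

```text
t 21.35 ang 7.94 r 70.27 yaw 5.5 (tan 97.9) fr -3.0 ft 3.5 fz 2.2 grip 30.0 w 25.48 q6 1.34
knob px minus expected 0.41177002300773324 0.6212881715619858 155
```

{"api": "move_arm", "payload": {"steps": [[[-0.027,0.439,0],0,0.75],[[-0.095,0.429,0],0,0.75],[[-0.161,0.409,0],0,0.75],[[-0.223,0.379,0],0,0.75],[[-0.279,0.339,0],0,0.75],[[-0.329,0.291,0],0,0.75],[[-0.371,0.236,0],0,0.75],[[-0.403,0.175,0],0,0.75],[[-0.425,0.11,0],0,0.75],[[-0.437,0.042,0],0,0.75],[[-0.439,-0.027,0],0,0.75],[[-0.429,-0.095,0],0,0.75],[[-0.409,-0.161,0],0,0.75],[[-0.379,-0.223,0],0,0.75],[[-0.339,-0.279,0],0,0.75],[[-0.291,-0.329,0],0,0.75],[[-0.236,-0.371,0],0,0.75],[[-0.175,-0.403,0],0,0.75],[[-0.11,-0.425,0],0,0.75],[[-0.042,-0.437,0],0,0.75]]}}

```text
t: 23.07
ee_pos: [514.3, -89.6, 102.2]
orientation: [-3.138, -0.151, -0.001]
ft_force: [5.7, -3.3, -4.6]
width: 25.5
grasp_force: 30.0
```

```bash
python3 st.py 1
```

```text
t 23.07 ang 184.31 r 69.91 yaw 5.5 (tan 274.3) fr -5.4 ft 3.7 fz -4.6 grip 30.0 w 25.47 q6 1.28
knob px minus expected -0.3582527768042496 0.5338171520680248 122
```

{"api": "move_arm", "payload": {"steps": [[[0.027,-0.439,0],0,0.75],[[0.095,-0.429,0],0,0.75],[[0.161,-0.409,0],0,0.75],[[0.223,-0.379,0],0,0.75],[[0.279,-0.339,0],0,0.75],[[0.329,-0.291,0],0,0.75],[[0.371,-0.236,0],0,0.75],[[0.403,-0.175,0],0,0.75],[[0.425,-0.11,0],0,0.75],[[0.437,-0.042,0],0,0.75],[[0.439,0.027,0],0,0.75],[[0.429,0.095,0],0,0.75],[[0.409,0.161,0],0,0.75],[[0.379,0.223,0],0,0.75],[[0.339,0.279,0],0,0.75],[[0.291,0.329,0],0,0.75],[[0.236,0.371,0],0,0.75],[[0.175,0.403,0],0,0.75],[[0.11,0.425,0],0,0.75],[[0.042,0.437,0],0,0.75]]}}

```text
t: 24.78
ee_pos: [653.6, -74.4, 102.1]
orientation: [-3.137, -0.152, 0.001]
ft_force: [-1.4, 3.3, 2.3]
width: 25.4
grasp_force: 30.0
```

```bash
python3 st.py 1
```

```text
t 24.78 ang 8.08 r 70.25 yaw 5.5 (tan 98.1) fr -0.9 ft 3.5 fz 2.3 grip 30.0 w 25.41 q6 1.34
knob px minus expected 0.4253429663694419 0.6473455929130125 152
```

{"api": "move_arm", "payload": {"steps": [[[-0.027,0.439,0],0,0.75],[[-0.095,0.429,0],0,0.75],[[-0.161,0.409,0],0,0.75],[[-0.223,0.379,0],0,0.75],[[-0.279,0.339,0],0,0.75],[[-0.329,0.291,0],0,0.75],[[-0.371,0.236,0],0,0.75],[[-0.403,0.175,0],0,0.75],[[-0.425,0.11,0],0,0.75],[[-0.437,0.042,0],0,0.75],[[-0.439,-0.027,0],0,0.75],[[-0.429,-0.095,0],0,0.75],[[-0.409,-0.161,0],0,0.75],[[-0.379,-0.223,0],0,0.75],[[-0.339,-0.279,0],0,0.75],[[-0.291,-0.329,0],0,0.75],[[-0.236,-0.371,0],0,0.75],[[-0.175,-0.403,0],0,0.75],[[-0.11,-0.425,0],0,0.75],[[-0.042,-0.437,0],0,0.75]]}}

```text
t: 26.5
ee_pos: [514.3, -89.5, 102.2]
orientation: [-3.138, -0.151, -0.001]
ft_force: [5.3, -3.1, -4.0]
width: 25.5
grasp_force: 30.0
```

```bash
python3 st.py 1
```

```text
t 26.50 ang 184.30 r 69.89 yaw 5.5 (tan 274.3) fr -5.0 ft 3.5 fz -4.0 grip 30.0 w 25.52 q6 1.28
knob px minus expected -0.3692752464657758 0.7049062977094707 123
```

{"api": "move_arm", "payload": {"steps": [[[0.027,-0.439,0],0,0.75],[[0.095,-0.429,0],0,0.75],[[0.161,-0.409,0],0,0.75],[[0.223,-0.379,0],0,0.75],[[0.279,-0.339,0],0,0.75],[[0.329,-0.291,0],0,0.75],[[0.371,-0.236,0],0,0.75],[[0.403,-0.175,0],0,0.75],[[0.425,-0.11,0],0,0.75],[[0.437,-0.042,0],0,0.75],[[0.439,0.027,0],0,0.75],[[0.429,0.095,0],0,0.75],[[0.409,0.161,0],0,0.75],[[0.379,0.223,0],0,0.75],[[0.339,0.279,0],0,0.75],[[0.291,0.329,0],0,0.75],[[0.236,0.371,0],0,0.75],[[0.175,0.403,0],0,0.75],[[0.11,0.3,0],0,0.75],[[0,0.2,0],0,0.75]]}}

```text
t: 28.22
ee_pos: [651.6, -65.5, 102.1]
orientation: [-3.137, -0.151, 0.002]
ft_force: [0.5, 3.1, 1.7]
width: 25.7
grasp_force: 30.0
```

{"api": "move_arm", "payload": {"steps": [[[0.04,0.0,0],0,0.75],[[0,0,0],0,0.75],[[0,0,0],0,0.75]]}}

```text
t: 28.47
ee_pos: [652.0, -66.3, 102.1]
orientation: [3.137, 0.151, -0.002]
ft_force: [-4.4, -3.7, 3.9]
width: 25.4
grasp_force: 30.0
```

```bash
python3 st.py 1
```

```text
t 28.47 ang 14.87 r 70.31 yaw 5.5 (tan 104.9) fr -5.2 ft -2.4 fz 3.9 grip 30.0 w 25.42 q6 1.36
knob px minus expected -0.16236646255245546 0.5625065411894923 159
```

{"api": "move_arm", "payload": {"steps": [[[0.01,0.09,0],0,0.75],[[0.01,0.09,0],0,0.75],[[0.01,0.09,0],0,0.75],[[0,0.09,0],0,0.75],[[0,0,0],0,0.75],[[0,0,0],0,0.75]]}}

```text
t: 29.02
ee_pos: [653.6, -74.4, 102.0]
orientation: [-3.138, -0.151, 0.002]
ft_force: [-5.3, 0.1, 3.1]
width: 25.3
grasp_force: 30.0
```

```bash
python3 st.py 1
```

```text
t 29.02 ang 8.06 r 70.34 yaw 5.5 (tan 98.1) fr -5.2 ft 0.8 fz 3.1 grip 30.0 w 25.30 q6 1.34
knob px minus expected -0.11943092815008072 0.5448428662364506 160
```

{"api": "move_arm", "payload": {"steps": [[[0,0.04,0],0,0.75],[[0,0.04,0],0,0.75],[[0,0,0],0,0.75],[[0,0,0],0,0.75]]}}

```text
t: 29.4
ee_pos: [653.9, -76.3, 102.0]
orientation: [-3.137, -0.151, 0.002]
ft_force: [-4.1, 2.5, 4.5]
width: 25.2
grasp_force: 30.0
```

```bash
python3 st.py 1
```

```text
t 29.40 ang 6.56 r 70.34 yaw 5.5 (tan 96.6) fr -3.7 ft 2.9 fz 4.5 grip 30.0 w 25.23 q6 1.34
knob px minus expected -0.21515003759364504 0.6669170146793135 157
```

{"api": "move_arm", "payload": {"steps": [[[0,0,0],0,0.7],[[0,0,0],0,0.65],[[0,0,0],0,0.5],[[0,0,0],0,0.3],[[0,0,0],0,0.3],[[0,0,-0.5],0,0.3],[[0,0,-0.8],0,0.3],[[0,0,-1],0,0.3],[[0,0,-1],0,0.3],[[0,0,-1],0,0.3],[[0,0,-1],0,0.3],[[0,0,0],0,0.3],[[0,0,0],0,0.3]]}}

```text
t: 30.53
ee_pos: [655.6, -77.0, 237.3]
orientation: [3.137, 0.151, 0.007]
ft_force: [-1.1, 0.4, -0.6]
width: 61.3
grasp_force: 0.0
```

```bash
python3 st.py; python3 - <<'E'
from h import *
a=cams.get_image("scene")
m=redmask(a,(225,290,185,250));v,u=np.nonzero(m);print(len(u),u.mean(),v.mean(),u.min(),u.max(),v.min(),v.max())
for A in (0,3,6,9): print(A,proj(a,[583.3+70*np.cos(np.radians(A)),-84.3+70*np.sin(np.radians(A)),149]))
E
```

```text
t 30.53 ang 5.85 r 71.97 yaw 5.5 (tan 95.9) fr -1.0 ft 0.5 fz -0.6 grip 0.0 w 61.33 q6 1.34
157 249.84713375796179 224.3184713375796 246 254 214 235
0 [246.95414052 223.49102501]
3 [248.34207193 223.41279626]
6 [249.72529217 223.29299407]
9 [251.09943869 223.13204181]
```

```bash
python3 -c "
from workcell import ctrl
print(ctrl.close_job())"
```

```text
the job is handed in; nothing more can be done
None
```

I found the end stop with a gentle push (about 9 N at the knob), wound the crank three full turns clockwise from it to within about 0.5°, let go, and handed the job in at about 31 s, without seeing a verdict.

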